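# Marker from the tool rack back into the mug

### The job

The red and white marker has been parked upright in the blue tool rack, where it does not belong. Pull it up out of the rack and put it in the orange mug so that it stands on the mug's floor. Leave the screwdriver in the rack, and leave the mug standing upright about where it is.

Things in the scene. Friction and masses are not known exactly. Their poses are not given: they have to be found in the camera images.
- marker_mid (a point): centre (half-way up) of the marker, a round pen 135 mm long and 16 to 17 mm thick, white with red, 20 g. Its z axis runs along it, upward at the start. It stands loosely in one of the two end holes of the rack with its foot on the rack's base (12 mm above the bench); its red cap end is up and its upper 47 mm stick out above the rack.
- tool_rack: blue and white tool rack, fixed to the bench, 150 mm long (its y) x 56 mm (its x) x 100 mm high. Origin: centre of its underside, z up. Its top has three 19.5 mm holes in a row, at y = -45, 0 and +45 mm; the marker is in one end hole, the screwdriver in the other, the middle one is empty. A second plate, 40 to 46 mm up, has the same holes.
- screwdriver_mid (a point): middle of the handle of a screwdriver, to be left in its hole: red handle 92 mm long and 22 mm thick standing up out of an end hole, its blade down in the hole; z axis along it, upward at the start. Its top is 175 mm above the bench.
- mug_floor (a point): centre of the inner floor of an orange mug, loose, 0.27 kg, standing on the bench: floor 7 mm and rim 101 mm above the bench, outside 80 mm across, inside about 60 mm across. z axis up; the handle sticks out toward its -y, to 80 mm from this point.
Not all that is in view belongs to the job. What is shaped like the part that bears marker_mid but purple or yellow is not meant.

How it is judged:
By the outcome, as a careful person would: the job done as asked, in the order asked, and still so for the second after the job is handed in, with the robot touching nothing.
It also fails if it takes over 38 s, if anything falls off the work surface, if the arm or the gripper's body presses on something with over 40 N, if the wrist force passes 120 N, or if a joint passes its speed limit or range.

### The arm

A 7-joint arm with a two-finger parallel gripper is mounted at the origin on a cart in front of the work surface, level with it; the furniture and walls round the work are solid. World frame = base frame: x ahead of the robot, y to its left, z up, the work surface at z = 0. Lengths are in m, angles in rad, forces in N, time in s.
With the tool pointing down it reaches from about 0.425 to 0.925 m from the base axis. Payload 6.8 kg.
Tool frame: the origin (TCP) lies on the centre line of the jaws, within the pads' length; the fingertips stand 19 mm ahead of it and the grasp point (between the pads) is the TCP; z points along the fingers, y is the line along which they close (so a half turn about z gives the same grasp; the last joint's range is limited). The gripper opens to 85 mm and grips with 20 to 120 N. Pads are 22 mm wide; open, the fingers measure 114 mm over their backs; the gripper's body (76 mm by 85 mm) begins 54 mm behind the grasp point. The pads swing forward as they close: fully open they stand 13 mm farther back than shut.
Start: joints at [1.087, 0.477, 0.022, 1.555, -0.011, 1.109, -0.083], TCP at [0.248, -0.628, 0.25] pointing down, gripper open.
Joint ranges: [-2.96, 2.96], [-0.34, 2.1], [-1.41, 1.46], [0.24, 2.44], [-1.37, 4.51], [0.17, 1.92], [-2.96, 2.96]. Speed limits (rad/s): [2.39, 2.39, 3.14, 3.14, 3.14, 3.14, 3.14].

### API

Orientations are given as a rotation vector (axis times angle).
In Python, from bench import r gives the robot as it stands. The module is installed in compiled form; this text tells all that it offers.
- The arm moves only by the tool arm_command, never from a script. Its argument "rows" is a list of rows, each an object of numbers: "fingers": the opening, from -1 (shut) to 1 (fully open); "x", "y", "z": the shift along the tool's x, y, z in m; "ax", "ay", "az": the turn, a rotation vector about the tool's x, y, z in degrees. In form: [{"fingers": .., "x": .., "y": .., "z": .., "ax": .., "ay": .., "az": ..}, ...]. A call has 1 to 10 rows; each row shifts and turns the commanded pose from where the row before left it, along the tool's axes as they then stand; what a row does not reach is not made up. A row lasts 1/12 s, in which the tool goes at most 41.7 mm and 7.16 degrees, less where a joint would pass 70% of its speed; a pose out of reach is approached as far as the arm can. A call is refused whole if a number of a shift passes 0.0417 or a number of a turn 7.16, either way. A call with a gripper value outside its range is refused whole. The fingers move at their own pace and stop on an object; "grip_force" is the grip in N (left out, the last holds). Time passes only in rows, so rows that do not move let the fingers close. It gives the time, the measured TCP pose, the force, the opening and the grip force at its end, in the units of the state.
- r.get_obs(): the state, without advancing time (a new reading comes with each control period).
- r.grab_frame(name): name is "scene" or "top" or "wrist"; returns a dict with "frame" (384x512x3 uint8, red, green, blue), "depth" (384x512 float32, m along the optical axis (not along the pixel's ray), 0 where there is no reading), "K" (3x3 intrinsics, pixels), "distortion" ([k1, k2, p1, p2, k3] as OpenCV has them; the pictures are not rectified), "world_from_camera" (4x4, takes a point from camera to world coordinates). Camera axes: x right, y down, z forward; pixel columns grow to the right and rows downward; lengths in m; the calibration is good to about 2 mm. A picture is of the moment at which its call begins.
- r.hand_in(): hands the job in; it is judged then, once.
The state is a dict: "clock": time; "joints": joint angles; "qvel": joint speeds; "tau": joint torques, N m; "tcp_pos": TCP position; "orientation": TCP orientation; "contact_force": force on the tool from outside, world axes, zero at the start; "moment": the same for the moment, N m; "grip_width": finger opening in m; "gripper_force": force on a finger pad.
Only numpy, scipy, OpenCV 4.12 (cv2) and the standard library are available. Lean on these libraries where they do the work, as an engineer would, in place of code of your own. Each camera call takes 0.05 s, during which the arm holds its last target. There are 200 camera calls.

## Working session

There is one attempt and no reset: what is moved stays moved. The work goes in short steps, Python scripts to look and compute and a tool call to move; the robot and the scene stay as the last step left them, time stands still between calls to the robot, and variables do not carry over. Pictures are saved under pics/ and viewed, at most 10 in all, crops included, and the job is handed in when it is done.

Besides the shell and the picture viewer there is one more tool, called after "Call:" as a command line: name --argument value ..., lists and objects as JSON in quotes. arm_command: Moves the arm, as the interface text tells. Its arguments: {"type":"object","properties":{"rows":{"type":"array"},"grip_force":{"type":"number"}},"required":["rows"]}

```bash
mkdir -p pics; cat > h.py <<'E'
import numpy as np, cv2
from bench import r
from scipy.spatial.transform import Rotation as R
def grab(n):
    f=r.grab_frame(n); return f
def world(f):
    h,w=f["depth"].shape
    u,v=np.meshgrid(np.arange(w),np.arange(h))
    p=np.stack([u.ravel(),v.ravel()],1).astype(np.float64)[:,None]
    n=cv2.undistortPoints(p,np.array(f["K"],float),np.array(f["distortion"],float))[:,0].reshape(h,w,2)
    d=f["depth"]; c=np.stack([n[...,0]*d,n[...,1]*d,d],-1)
    T=np.array(f["world_from_camera"]); W=c@T[:3,:3].T+T[:3,3]
    W[d<=0]=np.nan
    return W
def save(f,n,box=None,s=1):
    im=f["frame"][...,::-1]
    if box: u0,v0,u1,v1=box; im=im[v0:v1,u0:u1]
    cv2.imwrite(n,cv2.resize(im,None,fx=s,fy=s,interpolation=cv2.INTER_CUBIC))
E
python3 - <<'E'
from h import *
import pickle
o=r.get_obs(); print({k:np.round(v,3) for k,v in o.items()})
ims=[]
for n in("scene","top"):
    f=grab(n); pickle.dump(f,open(n+".pkl","wb")); ims.append(f)
    print(n,np.round(f["world_from_camera"],2).tolist())
    save(f,f"pics/{n}0.png",None,1.5)
E
```

```text
{'clock': np.float64(0.0), 'joints': array([ 1.087,  0.478,  0.022,  1.556, -0.012,  1.109, -0.083]), 'qvel': array([-0.   ,  0.001, -0.002,  0.001,  0.001,  0.002,  0.   ]), 'tau': array([ 1.0000e-03, -5.9645e+01,  1.6080e+00, -2.8120e+01,  1.2000e-02,
        9.0000e-03, -0.0000e+00]), 'tcp_pos': array([ 0.248, -0.627,  0.249]), 'orientation': array([-3.084e+00, -5.860e-01,  1.000e-03]), 'contact_force': array([ 0.162, -0.791,  1.599]), 'moment': array([-0.019, -0.004, -0.022]), 'gripper_force': np.float64(0.0), 'grip_width': np.float64(0.086)}
scene [[-0.59, -0.38, 0.71, -0.08], [-0.81, 0.27, -0.53, 0.66], [0.01, -0.88, -0.47, 0.51], [0.0, 0.0, 0.0, 1.0]]
top [[-0.0, -0.98, 0.18, 0.36], [-1.0, -0.0, -0.01, 0.21], [0.01, -0.18, -0.98, 0.98], [0.0, 0.0, 0.0, 1.0]]
```

View pics/scene0.png

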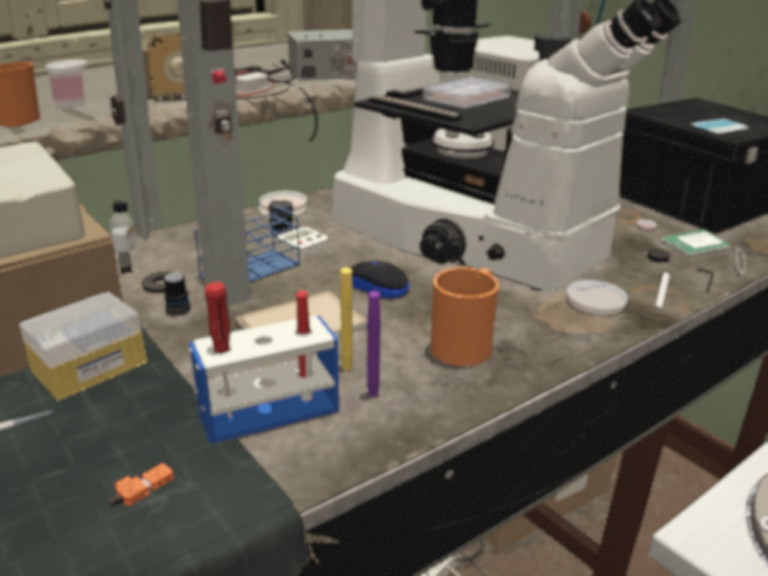

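View pics/top0.png

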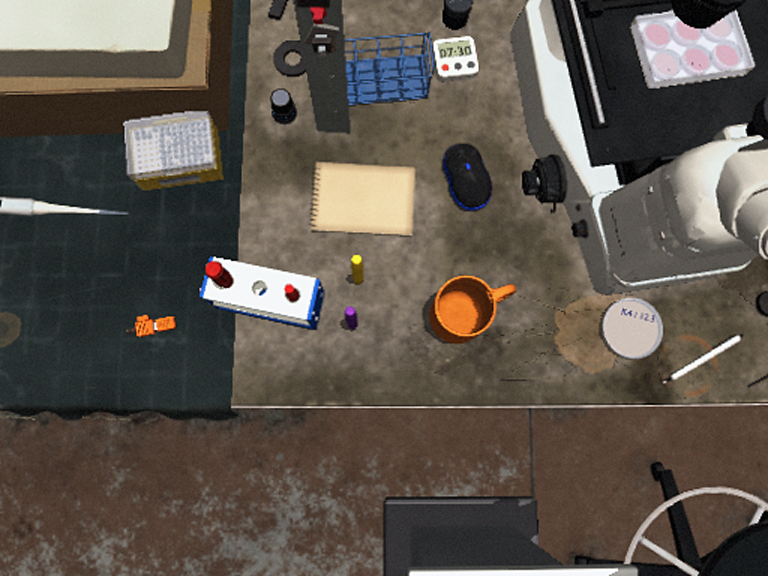

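The scene view shows the rack with the thick screwdriver at the left, (217,315), and the red-capped marker at the right, (303,310). The yellow and purple decoys are beside the rack, and the mug is at (465,315). In the top view the marker cap is at (291,292), the screwdriver top at (214,269) and the mug centre at about (463,306). Next I'll measure these.

```bash
cat > m.py <<'E'
from h import *
import pickle
f=pickle.load(open("top.pkl","rb")); W=world(f); g=pickle.load(open("scene.pkl","rb")); V=world(g)
def st(n,P):
    P=P[np.isfinite(P).all(1)]; print(n,len(P),"med",np.round(np.median(P,0),4),"min",np.round(P.min(0),3),"max",np.round(P.max(0),3))
def reg(W,F,u,v,ru,zlo,zhi):
    u,v=int(u/1.5),int(v/1.5); s=np.s_[v-ru:v+ru+1,u-ru:u+ru+1]
    P=W[s].reshape(-1,3); c=F["frame"][s].reshape(-1,3); k=(P[:,2]>zlo)&(P[:,2]<zhi); return P[k],c[k]
# tops
for n,u,v,z0,z1,ru in(("marker",291,292,.12,.16,8),("driver",214,269,.165,.19,10),("yellow",356,262,.125,.15,8),("purple",350,315,.125,.15,8)):
    st(n,reg(W,f,u,v,ru,z0,z1)[0])
P,_=reg(W,f,262,291,45,.094,.106); st("racktop",P)
P2=P[:,:2].astype(np.float32); print("rect",cv2.minAreaRect(P2))
P,_=reg(W,f,463,308,40,.095,.108); st("rim",P)
print("rimcircle",cv2.minEnclosingCircle(P[:,:2].astype(np.float32)))
A=np.c_[2*P[:,:2],np.ones(len(P))];s=np.linalg.lstsq(A,(P[:,:2]**2).sum(1),rcond=None)[0];print("fit",s)
P,_=reg(W,f,505,292,14,.02,.093); st("handle",P)
P,_=reg(W,f,463,308,10,-.01,.03); st("mugfloor",P)
# scene
P,_=reg(V,g,303,310,10,.105,.16); st("marker scene",P)
P,_=reg(V,g,465,310,40,.095,.108);A=np.c_[2*P[:,:2],np.ones(len(P))];s=np.linalg.lstsq(A,(P[:,:2]**2).sum(1),rcond=None)[0];print("fit scene",s)
for n,u,v in(("bench edge",600,405),("stand",330,100),("stand",325,20),("stand bot",325,128),("scope",600,200),("scope front",650,280),("knob",545,180),("box",180,140),("sc eyep",740,200)):
    print(n,np.round(W[int(v/1.5),int(u/1.5)],3))
E
python3 m.py
```

```text
marker 62 med [0.5117 0.3123 0.1452] min [0.507 0.306 0.12 ] max [0.52  0.319 0.15 ]
driver 119 med [0.5317 0.4013 0.1736] min [0.522 0.392 0.167] max [0.542 0.412 0.178]
yellow 39 med [0.5527 0.2296 0.1351] min [0.548 0.224 0.127] max [0.558 0.235 0.138]
purple 38 med [0.4874 0.2385 0.1348] min [0.482 0.233 0.126] max [0.493 0.243 0.137]
racktop 1823 med [0.5201 0.3508 0.1003] min [0.481 0.279 0.094] max [0.564 0.436 0.105]
rect ((0.5233782529830933, 0.3576451539993286), (0.1532718390226364, 0.05678866431117058), 78.39414978027344)
rim 259 med [0.5031 0.0848 0.0999] min [0.46  0.031 0.095] max [0.539 0.131 0.105]
rimcircle ((0.5043106079101562, 0.07904170453548431), 0.05306697264313698)
fit [ 0.50065379  0.08912013 -0.25706559]
handle 168 med [0.519  0.0517 0.0778] min [0.493 0.018 0.026] max [0.533 0.063 0.093]
mugfloor 434 med [0.5118 0.081  0.0083] min [0.49  0.059 0.004] max [0.533 0.103 0.03 ]
marker scene 189 med [0.509  0.3174 0.1293] min [0.505 0.308 0.11 ] max [0.519 0.322 0.147]
fit scene [ 0.49893774  0.08996969 -0.25552895]
bench edge [ 0.372 -0.117 -0.003]
stand [0.782 0.268 0.112]
stand [0.786 0.265 0.299]
stand bot [0.784 0.283 0.015]
scope [ 0.646 -0.098  0.099]
scope front [ 0.535 -0.157  0.103]
knob [ 0.681 -0.029  0.077]
box [0.741 0.482 0.071]
sc eyep [ 0.564 -0.149  0.353]
```

```bash
python3 - <<'E'
from h import *
import pickle
Q=[world(pickle.load(open(n+".pkl","rb"))).reshape(-1,3) for n in("top","scene")]
for n,P in zip("TS",Q):
    P=P[np.isfinite(P).all(1)]; r_=np.hypot(P[:,0],P[:,1]); a=np.degrees(np.arctan2(P[:,1],P[:,0]))
    for lo in range(-75,46,10):
        k=(a>=lo)&(a<lo+10)&(P[:,2]>.11)&(r_>.2)
        if k.sum()>15:
            i=np.argsort(r_[k])[:15]; k2=k&(r_<.9)
            print(n,lo,k.sum(),"minr",np.round(np.median(r_[k][i]),3),"z",np.round(np.median(P[k][i,2]),2),"zmax r<.9",np.round(P[k2][:,2].max(),2) if k2.any() else None)
E
```

```text
T -35 63 minr 0.61 z 0.14 zmax r<.9 0.18
T -25 5155 minr 0.532 z 0.36 zmax r<.9 0.38
T -15 14029 minr 0.547 z 0.12 zmax r<.9 0.36
T -5 2697 minr 0.645 z 0.24 zmax r<.9 0.26
T 15 1974 minr 0.594 z 0.12 zmax r<.9 0.38
T 25 5626 minr 0.537 z 0.12 zmax r<.9 0.15
T 35 4440 minr 0.657 z 0.14 zmax r<.9 0.18
S -65 59 minr 1.098 z 0.18 zmax r<.9 None
S -55 6083 minr 0.75 z 0.15 zmax r<.9 0.18
S -45 4192 minr 0.782 z 0.14 zmax r<.9 0.18
S -35 1996 minr 0.532 z 0.4 zmax r<.9 0.43
S -25 6522 minr 0.499 z 0.4 zmax r<.9 0.43
S -15 17316 minr 0.546 z 0.12 zmax r<.9 0.4
S -5 5833 minr 0.644 z 0.24 zmax r<.9 0.26
S 5 7992 minr 1.121 z 0.27 zmax r<.9 None
S 15 8496 minr 0.593 z 0.12 zmax r<.9 0.42
S 25 5147 minr 0.537 z 0.12 zmax r<.9 0.15
S 35 969 minr 0.656 z 0.13 zmax r<.9 0.18
```

Call:
arm_command --rows '[{"fingers": 0.2, "z": -0.03, "az": -7.1}, {"fingers": 0.2, "z": -0.03, "az": -7.1}, {"fingers": 0.2, "z": -0.03, "az": -7.1}, {"fingers": 0.2, "z": -0.03, "az": -7.1}, {"fingers": 0.2, "z": -0.03, "az": -7.1}, {"fingers": 0.2, "z": -0.03, "az": -7.1}, {"fingers": 0.2, "z": -0.03, "az": -7.1}, {"fingers": 0.2, "z": -0.03, "az": -7.0}]'

```text
validation failed for argument at $.ro...
```

Call:
arm_command --rows '[{"fingers": 0.2, "x": 0, "y": 0, "z": -0.03, "ax": 0, "ay": 0, "az": -7.1}, {"fingers": 0.2, "x": 0, "y": 0, "z": -0.03, "ax": 0, "ay": 0, "az": -7.1}, {"fingers": 0.2, "x": 0, "y": 0, "z": -0.03, "ax": 0, "ay": 0, "az": -7.1}, {"fingers": 0.2, "x": 0, "y": 0, "z": -0.03, "ax": 0, "ay": 0, "az": -7.1}, {"fingers": 0.2, "x": 0, "y": 0, "z": -0.03, "ax": 0, "ay": 0, "az": -7.1}, {"fingers": 0.2, "x": 0, "y": 0, "z": -0.03, "ax": 0, "ay": 0, "az": -7.1}, {"fingers": 0.2, "x": 0, "y": 0, "z": -0.03, "ax": 0, "ay": 0, "az": -7.1}, {"fingers": 0.2, "x": 0, "y": 0, "z": -0.03, "ax": 0, "ay": 0, "az": -7.0}]' --grip_force 30

```text
clock: 0.77
tcp_pos: [0.2475, -0.6276, 0.4914]
orientation: [-2.431, -1.989, -0.0]
contact_force: [0.9, -0.7, 0.1]
grip_width: 0.0515
gripper_force: 0.0
```

Call:
arm_command --rows '[{"fingers": 0.2, "x": 0.04, "y": 0.006, "z": 0, "ax": 0, "ay": 0, "az": 0}, {"fingers": 0.2, "x": 0.04, "y": 0.006, "z": 0, "ax": 0, "ay": 0, "az": 0}, {"fingers": 0.2, "x": 0.04, "y": 0.006, "z": 0, "ax": 0, "ay": 0, "az": 0}, {"fingers": 0.2, "x": 0.04, "y": 0.006, "z": 0, "ax": 0, "ay": 0, "az": 0}, {"fingers": 0.2, "x": 0.04, "y": 0.006, "z": 0, "ax": 0, "ay": 0, "az": 0}, {"fingers": 0.2, "x": 0.04, "y": 0.006, "z": 0, "ax": 0, "ay": 0, "az": 0}, {"fingers": 0.2, "x": 0.04, "y": 0.006, "z": 0, "ax": 0, "ay": 0, "az": 0}, {"fingers": 0.2, "x": 0.04, "y": 0.006, "z": 0, "ax": 0, "ay": 0, "az": 0}, {"fingers": 0.2, "x": 0.04, "y": 0.006, "z": 0, "ax": 0, "ay": 0, "az": 0}]'

```text
clock: 1.52
tcp_pos: [0.3741, -0.2844, 0.49]
orientation: [-2.437, -1.982, 0.001]
contact_force: [0.7, 0.5, 0.9]
grip_width: 0.051
gripper_force: 0.0
```

```bash
python3 -c "
from h import *
print(np.round(r.get_obs()['joints'],2))"
```

```text
[ 0.89  0.01 -0.38  1.63  0.    1.51  0.31]
```

Call:
arm_command --rows '[{"fingers": 0.2, "x": 0.037, "y": 0.0025, "z": 0, "ax": 0, "ay": 0, "az": 0}, {"fingers": 0.2, "x": 0.037, "y": 0.0025, "z": 0, "ax": 0, "ay": 0, "az": 0}, {"fingers": 0.2, "x": 0.037, "y": 0.0025, "z": 0, "ax": 0, "ay": 0, "az": 0}, {"fingers": 0.2, "x": 0.037, "y": 0.0025, "z": 0, "ax": 0, "ay": 0, "az": 0}, {"fingers": 0.2, "x": 0.037, "y": 0.0025, "z": 0, "ax": 0, "ay": 0, "az": 0}, {"fingers": 0.2, "x": 0.037, "y": 0.0025, "z": 0, "ax": 0, "ay": 0, "az": 0}, {"fingers": 0.2, "x": 0.037, "y": 0.0025, "z": 0, "ax": 0, "ay": 0, "az": 0}, {"fingers": 0.2, "x": 0.037, "y": 0.0025, "z": 0, "ax": 0, "ay": 0, "az": 0}]'

```text
clock: 2.18
tcp_pos: [0.4538, 0.001, 0.4902]
orientation: [2.437, 1.981, -0.001]
contact_force: [0.9, 0.0, 0.4]
grip_width: 0.0508
gripper_force: 0.0
```

```bash
python3 -c "
from h import *
o=r.get_obs();print(np.round(o['joints'],2),o['tcp_pos'])
d=np.array([.513,.313,.25])-o['tcp_pos'];print(R.from_rotvec(o['orientation']).inv().apply(d))"
```

```text
[ 0.59 -0.   -0.71  1.64 -0.    1.51 -0.33] [0.45377789 0.00098097 0.49021639]
[ 0.31766978 -0.00578665  0.24004057]
```

Call:
arm_command --rows '[{"fingers": 0.2, "x": 0.032, "y": -0.0006, "z": 0.018, "ax": 0, "ay": 0, "az": 0}, {"fingers": 0.2, "x": 0.032, "y": -0.0006, "z": 0.018, "ax": 0, "ay": 0, "az": 0}, {"fingers": 0.2, "x": 0.032, "y": -0.0006, "z": 0.018, "ax": 0, "ay": 0, "az": 0}, {"fingers": 0.2, "x": 0.032, "y": -0.0006, "z": 0.018, "ax": 0, "ay": 0, "az": 0}, {"fingers": 0.2, "x": 0.032, "y": -0.0006, "z": 0.018, "ax": 0, "ay": 0, "az": 0}, {"fingers": 0.2, "x": 0.032, "y": -0.0006, "z": 0.018, "ax": 0, "ay": 0, "az": 0}, {"fingers": 0.2, "x": 0.032, "y": -0.0006, "z": 0.018, "ax": 0, "ay": 0, "az": 0}, {"fingers": 0.2, "x": 0.032, "y": -0.0006, "z": 0.018, "ax": 0, "ay": 0, "az": 0}, {"fingers": 0.2, "x": 0.032, "y": -0.0006, "z": 0.018, "ax": 0, "ay": 0, "az": 0}, {"fingers": 0.2, "x": 0.03, "y": -0.0006, "z": 0.018, "ax": 0, "ay": 0, "az": 0}]'

```text
clock: 3.02
tcp_pos: [0.5129, 0.3133, 0.3088]
orientation: [-2.437, -1.982, 0.001]
contact_force: [0.8, -1.2, -0.5]
grip_width: 0.0514
gripper_force: 0.0
```

```bash
python3 - <<'E'
from h import *
o=r.get_obs();print(np.round(o['joints'],2),o['tcp_pos'],o['orientation'])
d=np.array([.513,.313,.13])-o['tcp_pos'];print(R.from_rotvec(o['orientation']).inv().apply(d))
f=grab("wrist");save(f,"pics/w1.png",None,1.5);W=world(f)
hsv=cv2.cvtColor(f["frame"],cv2.COLOR_RGB2HSV)
red=((hsv[...,0]<6)|(hsv[...,0]>172))&(hsv[...,1]>140)
k=red&(W[...,2]>.11)&(W[...,2]<.16)&(np.hypot(W[...,0]-.513,W[...,1]-.313)<.03)
P=W[k];print(len(P),np.median(P,0),P.min(0),P.max(0))
T=P[P[:,2]>np.percentile(P[:,2],70)-.003];print(T.mean(0),(T.min(0)+T.max(0))/2)
E
```

```text
[-0.01  0.44 -0.87  1.63  0.35  1.25 -1.15] [0.51290443 0.31327981 0.30875589] [-2.43727516e+00 -1.98192596e+00  1.37992287e-03]
[-1.55245675e-04  2.77549347e-04  1.78755856e-01]
192 [0.5151807  0.31896233 0.13644924] [0.50887197 0.31385432 0.11035444] [0.52108435 0.32165286 0.14862148]
[0.51469652 0.3171232  0.14633219] [0.51478676 0.31705496 0.14588124]
```

View pics/w1.png

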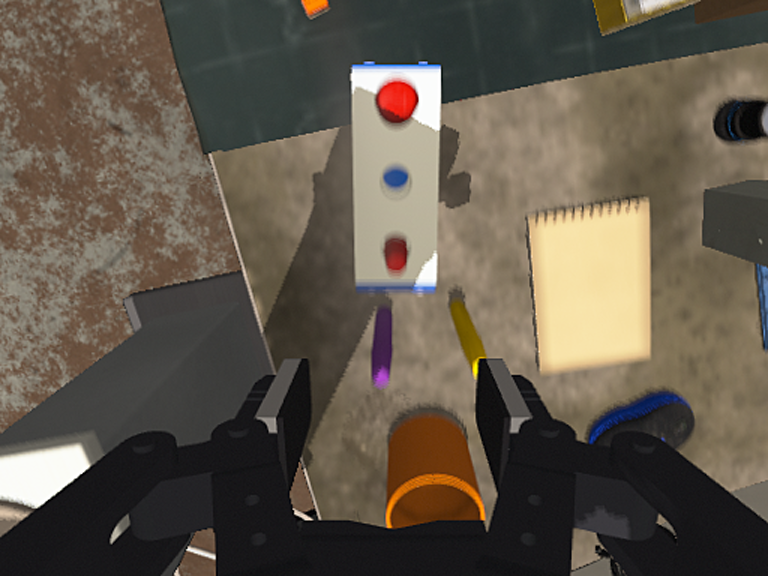

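The wrist view shows the rack square to the tool, with the marker cap at (397,253) in line with the jaw centre and the purple and yellow decoys clear of the fingers. I'll go down over the marker.

Call:
arm_command --rows '[{"fingers": 0.2, "x": 0.001, "y": 0.001, "z": 0.02, "ax": 0, "ay": 0, "az": 0}, {"fingers": 0.2, "x": 0, "y": 0, "z": 0.025, "ax": 0, "ay": 0, "az": 0}, {"fingers": 0.2, "x": 0, "y": 0, "z": 0.025, "ax": 0, "ay": 0, "az": 0}, {"fingers": 0.2, "x": 0, "y": 0, "z": 0.025, "ax": 0, "ay": 0, "az": 0}, {"fingers": 0.2, "x": 0, "y": 0, "z": 0.025, "ax": 0, "ay": 0, "az": 0}, {"fingers": 0.2, "x": 0, "y": 0, "z": 0.02, "ax": 0, "ay": 0, "az": 0}, {"fingers": 0.2, "x": 0, "y": 0, "z": 0.02, "ax": 0, "ay": 0, "az": 0}, {"fingers": 0.2, "x": 0, "y": 0, "z": 0.016, "ax": 0, "ay": 0, "az": 0}, {"fingers": 0.2, "x": 0, "y": 0, "z": 0, "ax": 0, "ay": 0, "az": 0}]'

```text
clock: 3.82
tcp_pos: [0.5125, 0.3106, 0.1306]
orientation: [-2.437, -1.982, 0.01]
contact_force: [-0.5, -0.5, 0.0]
grip_width: 0.0513
gripper_force: 0.0
```

```bash
python3 - <<'E'
from h import *
f=grab("wrist");save(f,"pics/w2.png",None,1.5)
print(r.get_obs()["tcp_pos"])
E
```

```text
[0.51315267 0.31141614 0.13254281]
```

View pics/w2.png

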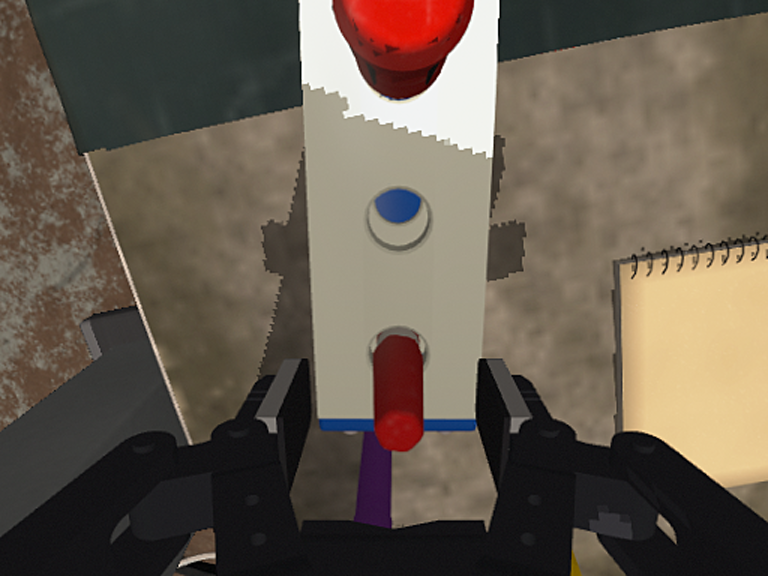

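The marker cap stands between the pads, at (398,425), with the jaw centre at about 393. I'll close on it.

Call:
arm_command --rows '[{"fingers": -0.3, "x": 0.002, "y": 0.0005, "z": 0, "ax": 0, "ay": 0, "az": 0}, {"fingers": -1, "x": 0, "y": 0, "z": 0, "ax": 0, "ay": 0, "az": 0}, {"fingers": -1, "x": 0, "y": 0, "z": 0, "ax": 0, "ay": 0, "az": 0}, {"fingers": -1, "x": 0, "y": 0, "z": 0, "ax": 0, "ay": 0, "az": 0}, {"fingers": -1, "x": 0, "y": 0, "z": 0, "ax": 0, "ay": 0, "az": 0}, {"fingers": -1, "x": 0, "y": 0, "z": 0, "ax": 0, "ay": 0, "az": 0}]' --grip_force 40

```text
clock: 4.37
tcp_pos: [0.5156, 0.3152, 0.1357]
orientation: [2.437, 1.982, 0.004]
contact_force: [-0.2, -0.4, 6.5]
grip_width: 0.0153
gripper_force: 39.1
```

Call:
arm_command --rows '[{"fingers": -1, "x": 0, "y": 0, "z": -0.005, "ax": 0, "ay": 0, "az": 0}, {"fingers": -1, "x": 0, "y": 0, "z": -0.01, "ax": 0, "ay": 0, "az": 0}, {"fingers": -1, "x": 0, "y": 0, "z": -0.015, "ax": 0, "ay": 0, "az": 0}, {"fingers": -1, "x": 0, "y": 0, "z": -0.02, "ax": 0, "ay": 0, "az": 0}, {"fingers": -1, "x": 0, "y": 0, "z": -0.02, "ax": 0, "ay": 0, "az": 0}, {"fingers": -1, "x": 0, "y": 0, "z": -0.02, "ax": 0, "ay": 0, "az": 0}, {"fingers": -1, "x": 0, "y": 0, "z": -0.025, "ax": 0, "ay": 0, "az": 0}, {"fingers": -1, "x": 0, "y": 0, "z": -0.025, "ax": 0, "ay": 0, "az": 0}, {"fingers": -1, "x": 0, "y": 0, "z": -0.025, "ax": 0, "ay": 0, "az": 0}, {"fingers": -1, "x": 0, "y": 0, "z": -0.01, "ax": 0, "ay": 0, "az": 0}]'

```text
clock: 5.2
tcp_pos: [0.5157, 0.3155, 0.3144]
orientation: [2.437, 1.982, 0.009]
contact_force: [0.4, 0.7, 0.9]
grip_width: 0.0158
gripper_force: 39.0
```

```bash
python3 - <<'E'
from h import *
f=grab("scene");save(f,"pics/s2.png",(100,80,400,300),2.5)
o=r.get_obs();print(o["tcp_pos"],o["grip_width"],np.round(o["joints"],2))
d=np.array([.500,.0905,.31])-o['tcp_pos'];print(R.from_rotvec(o['orientation']).inv().apply(d))
E
```

```text
[0.51602344 0.3157814  0.31468565] 0.01578249911313386 [-0.01  0.43 -0.87  1.61  0.35  1.25 -1.15]
[-0.22383202  0.03025189  0.00380315]
```

View pics/s2.png

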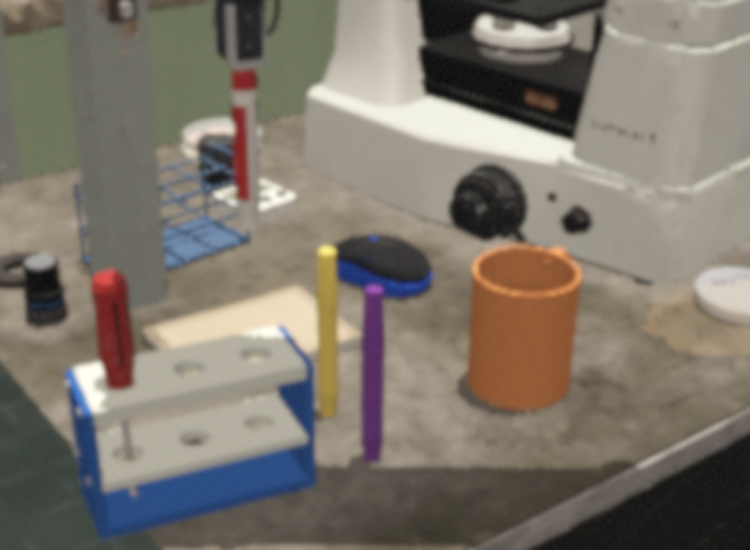

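The marker is out of the rack and hanging upright, with its foot at about (245,235) in the crop. The screwdriver and both decoys haven't moved. I'll move over the mug.

Call:
arm_command --rows '[{"fingers": -1, "x": -0.02, "y": 0.003, "z": 0, "ax": 0, "ay": 0, "az": 0}, {"fingers": -1, "x": -0.03, "y": 0.004, "z": 0, "ax": 0, "ay": 0, "az": 0}, {"fingers": -1, "x": -0.03, "y": 0.004, "z": 0, "ax": 0, "ay": 0, "az": 0}, {"fingers": -1, "x": -0.03, "y": 0.004, "z": 0, "ax": 0, "ay": 0, "az": 0}, {"fingers": -1, "x": -0.03, "y": 0.004, "z": 0, "ax": 0, "ay": 0, "az": 0}, {"fingers": -1, "x": -0.03, "y": 0.004, "z": 0, "ax": 0, "ay": 0, "az": 0}, {"fingers": -1, "x": -0.03, "y": 0.004, "z": 0, "ax": 0, "ay": 0, "az": 0}, {"fingers": -1, "x": -0.024, "y": 0.003, "z": 0, "ax": 0, "ay": 0, "az": 0}, {"fingers": -1, "x": 0, "y": 0, "z": 0, "ax": 0, "ay": 0, "az": 0}]'

```text
clock: 6.0
tcp_pos: [0.4982, 0.0825, 0.308]
orientation: [2.444, 1.971, -0.007]
contact_force: [-0.1, -0.5, -0.1]
grip_width: 0.0154
gripper_force: 39.0
```

```bash
python3 - <<'E'
from h import *
f=grab("scene");save(f,"pics/s3.png",(220,60,400,260),3)
W=world(f); o=r.get_obs();print(o["tcp_pos"],o["grip_width"])
k=(np.hypot(W[...,0]-.5,W[...,1]-.09)<.035)&(W[...,2]>.13)&(W[...,2]<.29)
P=W[k]
for z in np.arange(.15,.29,.02):
    q=P[abs(P[:,2]-z)<.01]; print(round(z,2),len(q),np.round(np.median(q,0),4) if len(q) else "")
print("zmin",np.sort(P[:,2])[:5])
c=W[abs(W[...,2]-.1)<.004]; c=c[np.hypot(c[:,0]-.5,c[:,1]-.09)<.05]
A=np.c_[2*c[:,:2],np.ones(len(c))];s=np.linalg.lstsq(A,(c[:,:2]**2).sum(1),rcond=None)[0];print("rim",s[:2],c.min(0),c.max(0))
E
```

```text
[0.49831042 0.08551128 0.30840497] 0.015548003320817985
0.15 0 
0.17 0 
0.19 60 [0.4917 0.0843 0.1931]
0.21 91 [0.4911 0.0848 0.2107]
0.23 90 [0.4917 0.0853 0.2292]
0.25 92 [0.4917 0.0864 0.2512]
0.27 104 [0.4913 0.0865 0.2703]
zmin [0.18552242 0.18619709 0.18645557 0.18650808 0.18689093]
rim [0.49907114 0.08986604] [0.45837366 0.04993253 0.09602143] [0.53940935 0.13091575 0.10310143]
```

View pics/s3.png

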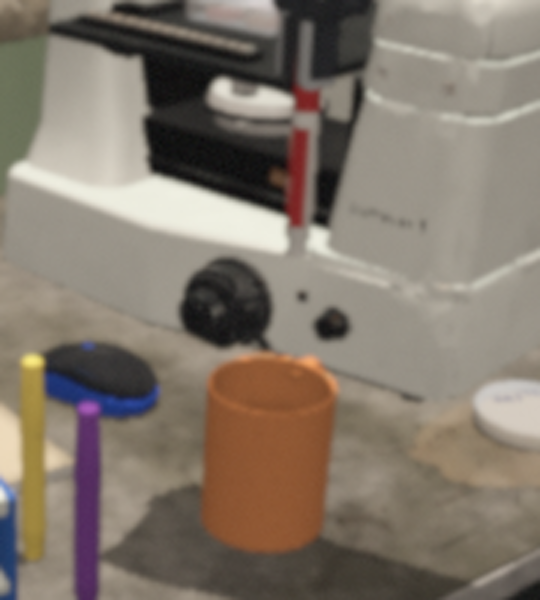

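The marker hangs upright over the mug, its foot at (297,245) in the crop and about 0.186 m up. The mug rim is at (270,375). The measured offset is small against the 20 mm clearance, so I'll go down.

Call:
arm_command --rows '[{"fingers": -1, "x": 0.005, "y": 0.001, "z": 0.01, "ax": 0, "ay": 0, "az": 0}, {"fingers": -1, "x": 0, "y": 0, "z": 0.02, "ax": 0, "ay": 0, "az": 0}, {"fingers": -1, "x": 0, "y": 0, "z": 0.025, "ax": 0, "ay": 0, "az": 0}, {"fingers": -1, "x": 0, "y": 0, "z": 0.025, "ax": 0, "ay": 0, "az": 0}, {"fingers": -1, "x": 0, "y": 0, "z": 0.025, "ax": 0, "ay": 0, "az": 0}, {"fingers": -1, "x": 0, "y": 0, "z": 0.025, "ax": 0, "ay": 0, "az": 0}, {"fingers": -1, "x": 0, "y": 0, "z": 0.02, "ax": 0, "ay": 0, "az": 0}, {"fingers": -1, "x": 0, "y": 0, "z": 0.01, "ax": 0, "ay": 0, "az": 0}, {"fingers": -1, "x": 0, "y": 0, "z": 0.005, "ax": 0, "ay": 0, "az": 0}, {"fingers": -1, "x": 0, "y": 0, "z": 0, "ax": 0, "ay": 0, "az": 0}]'

```text
clock: 6.88
tcp_pos: [0.5001, 0.0949, 0.1434]
orientation: [-2.434, -1.983, 0.002]
contact_force: [0.3, -0.0, -0.1]
grip_width: 0.0154
gripper_force: 39.0
```

Call:
arm_command --rows '[{"fingers": -1, "x": 0, "y": 0, "z": 0, "ax": 0, "ay": 0, "az": 0}, {"fingers": -1, "x": 0, "y": 0, "z": 0, "ax": 0, "ay": 0, "az": 0}, {"fingers": -1, "x": 0, "y": 0, "z": 0, "ax": 0, "ay": 0, "az": 0}]'

```text
clock: 7.13
tcp_pos: [0.5016, 0.094, 0.1454]
orientation: [2.437, 1.981, 0.003]
contact_force: [-0.1, -0.2, 0.7]
grip_width: 0.0156
gripper_force: 39.0
```

Call:
arm_command --rows '[{"fingers": -1, "x": -0.003, "y": -0.001, "z": 0.006, "ax": 0, "ay": 0, "az": 0}, {"fingers": -1, "x": 0, "y": 0, "z": 0.004, "ax": 0, "ay": 0, "az": 0}, {"fingers": -1, "x": 0, "y": 0, "z": 0.002, "ax": 0, "ay": 0, "az": 0}, {"fingers": -1, "x": 0, "y": 0, "z": 0, "ax": 0, "ay": 0, "az": 0}, {"fingers": -1, "x": 0, "y": 0, "z": 0, "ax": 0, "ay": 0, "az": 0}]'

```text
clock: 7.55
tcp_pos: [0.499, 0.0909, 0.1321]
orientation: [-2.437, -1.982, 0.0]
contact_force: [-0.0, 0.4, -0.2]
grip_width: 0.0158
gripper_force: 39.0
```

Call:
arm_command --rows '[{"fingers": -1, "x": 0, "y": 0, "z": 0.002, "ax": 0, "ay": 0, "az": 0}, {"fingers": -1, "x": 0, "y": 0, "z": 0, "ax": 0, "ay": 0, "az": 0}, {"fingers": -1, "x": 0, "y": 0, "z": 0, "ax": 0, "ay": 0, "az": 0}]'

```text
clock: 7.8
tcp_pos: [0.4998, 0.0913, 0.1311]
orientation: [2.437, 1.982, 0.002]
contact_force: [-1.5, -0.5, 7.5]
grip_width: 0.0157
gripper_force: 39.9
```

Call:
arm_command --rows '[{"fingers": -1, "x": 0, "y": 0, "z": -0.001, "ax": 0, "ay": 0, "az": 0}, {"fingers": -0.5, "x": 0, "y": 0, "z": 0, "ax": 0, "ay": 0, "az": 0}, {"fingers": -0.2, "x": 0, "y": 0, "z": 0, "ax": 0, "ay": 0, "az": 0}, {"fingers": 0.2, "x": 0, "y": 0, "z": 0, "ax": 0, "ay": 0, "az": 0}, {"fingers": 0.5, "x": 0, "y": 0, "z": 0, "ax": 0, "ay": 0, "az": 0}, {"fingers": 0.5, "x": 0, "y": 0, "z": 0, "ax": 0, "ay": 0, "az": 0}, {"fingers": 0.5, "x": 0, "y": 0, "z": 0, "ax": 0, "ay": 0, "az": 0}]'

```text
clock: 8.38
tcp_pos: [0.4991, 0.0909, 0.1312]
orientation: [-2.437, -1.982, 0.0]
contact_force: [-0.3, -0.2, -0.6]
grip_width: 0.064
gripper_force: 0.0
```

Call:
arm_command --rows '[{"fingers": 0.5, "x": 0, "y": 0, "z": -0.005, "ax": 0, "ay": 0, "az": 0}, {"fingers": 0.5, "x": 0, "y": 0, "z": -0.01, "ax": 0, "ay": 0, "az": 0}, {"fingers": 0.5, "x": 0, "y": 0, "z": -0.015, "ax": 0, "ay": 0, "az": 0}, {"fingers": 0.5, "x": 0, "y": 0, "z": -0.02, "ax": 0, "ay": 0, "az": 0}, {"fingers": 0.5, "x": 0, "y": 0, "z": -0.025, "ax": 0, "ay": 0, "az": 0}, {"fingers": 0.5, "x": 0, "y": 0, "z": -0.03, "ax": 0, "ay": 0, "az": 0}, {"fingers": 0.5, "x": 0, "y": 0, "z": -0.03, "ax": 0, "ay": 0, "az": 0}, {"fingers": 0.5, "x": 0, "y": 0, "z": -0.02, "ax": 0, "ay": 0, "az": 0}, {"fingers": 0.5, "x": 0, "y": 0, "z": 0, "ax": 0, "ay": 0, "az": 0}, {"fingers": 0.5, "x": 0, "y": 0, "z": 0, "ax": 0, "ay": 0, "az": 0}]'

```text
clock: 9.22
tcp_pos: [0.4997, 0.0912, 0.2881]
orientation: [2.436, 1.98, 0.004]
contact_force: [0.3, -1.1, -0.9]
grip_width: 0.0639
gripper_force: 0.0
```

```bash
python3 - <<'E'
from h import *
f=grab("scene");save(f,"pics/s4.png",(100,80,400,300),2.5)
W=world(f); print(r.get_obs()["tcp_pos"])
P=W[(np.hypot(W[...,0]-.5,W[...,1]-.09)<.05)&(W[...,2]>.108)&(W[...,2]<.17)]
print(len(P),np.median(P,0),P.max(0))
c=W[abs(W[...,2]-.1)<.004]; c=c[np.hypot(c[:,0]-.5,c[:,1]-.09)<.06];print(c.min(0),c.max(0))
E
```

```text
[0.49900718 0.09081993 0.28670074]
148 [0.49288147 0.09358687 0.12732244] [0.50256508 0.09786245 0.14424134]
[0.45854125 0.04767645 0.09600206] [0.53967695 0.13075472 0.10388271]
```

View pics/s4.png

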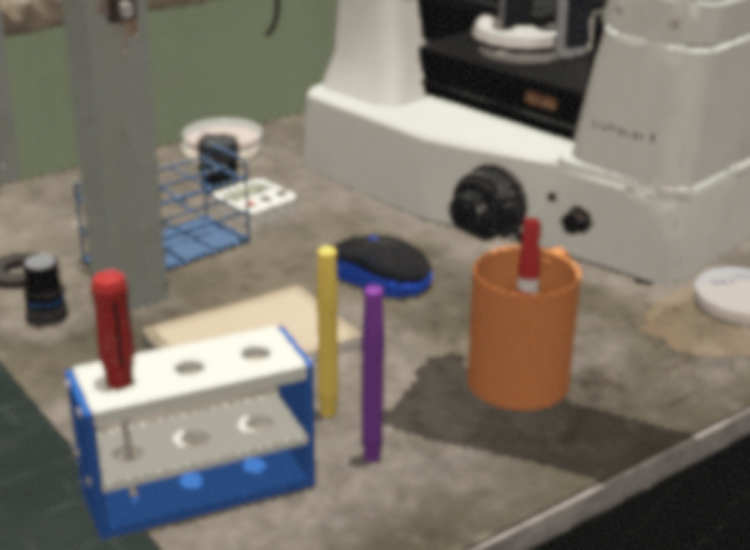

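The marker stands upright in the mug with its cap at (530,225) in the crop. Its top is about 0.143 m up, which matches the 7 mm floor plus 135 mm length. The mug, screwdriver and decoys are where they were, and the gripper is clear, so I'll hand in.

```bash
python3 -c "
from bench import r
print(r.hand_in())"
```

```text
the job is handed in; nothing more can be done
None
```

The red and white marker is out of the rack and standing on the floor of the orange mug; the mug hasn't moved, the screwdriver is still in the rack, and the job was handed in at about 9.3 s of the 38 s limit.

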